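Pull out the carton's spout and pour the sweets into the pot

ROBOT

A 6-joint arm with a two-finger parallel gripper is mounted at the origin on a cart in front of the work surface, level with it; the furniture and walls round the work are solid. World frame = base frame: x ahead of the robot, y to its left, z up, the work surface at z = 0. Lengths are in m, angles in rad, forces in N, time in s.
With the tool pointing down it reaches from about 0.375 to 0.975 m from the base axis. Payload 3.8 kg.
Tool frame: the origin (TCP) lies at the very end of the fingers, on their centre line; the grasp point (between the pads) lies 19 mm behind it; z points along the fingers, y is the line along which they close (so a half turn about z gives the same grasp; the last joint's range is limited). The gripper opens to 85 mm and grips with 20 to 120 N. Pads are 22 mm wide; open, the fingers measure 114 mm over their backs; the gripper's body (76 mm by 85 mm) begins 54 mm behind the grasp point. The pads swing forward as they close: fully open they stand 13 mm farther back than shut.
Start: joints at [-1.33, 0.264, 1.604, -0, 1.274, -0.037], TCP at [0.185, -0.649, 0.231] pointing down, gripper open.
Joint ranges: [-2.63, 2.63], [-0.94, 2.18], [0.31, 2.57], [-1.31, 4.45], [0, 2.66], [-2.55, 2.55]. Speed limits (rad/s): [2.57, 2.57, 3.14, 3.14, 3.14, 3.14].

INTERFACE

Orientations are given as a rotation vector (axis times angle).
In Python, from workcell import monitor, viewer, job gives the robot as it stands. The module is installed in compiled form; this text tells all that it offers.
- The arm moves only by the tool step_arm, never from a script. Its argument "series" is one flat list of numbers, 4 for each row, row after row: the shift along the tool's x, y, z in m, then the turn about the tool's z in rad. A call has 1 to 8 rows; each row is the pose to reach, as a shift and turn from the pose commanded when the call began, along the tool's axes at that moment; what a row does not reach only later rows make up. A row lasts 1/8 s, in which the tool goes at most 62.5 mm and 10.7 degrees, less where a joint would pass 70% of its speed; a pose out of reach is approached as far as the arm can. A call with a gripper value outside its range is refused whole. "gripper" is the opening, from 0 (shut) to 1 (fully open), set as the call begins (left out, the last holds). The fingers move at their own pace and stop on an object; "newtons" is the grip in N (left out, the last holds). Time passes only in rows, so rows that repeat a pose let the fingers close. It gives the time, the measured TCP pose, the force, the opening and the grip force at its end, in the units of the state.
- monitor.read_state(): the state, without advancing time (a new reading comes with each control period).
- viewer.read_camera(name): name is "side" or "top"; returns a dict with "image" (400x640x3 uint8, red, green, blue), "intrinsics" (3x3 intrinsics, pixels), "T" (4x4, takes a point from camera to world coordinates). Camera axes: x right, y up, looking along -z (the intrinsics and any distortion apply to the point x, -y, -z); pixel columns grow to the right and rows downward; lengths in m; the calibration is good to about 2 mm. A picture is of the moment at which its call begins. There is no depth.
- job.finish_job(): hands the job in; it is judged then, once.
Trained networks look in a picture, given as the dict that the camera call returned (one of the last four; its "shot" number tells which), for a name from the list of things; names that differ only in an ending like _2 or _b are one class to them, and where a whole thing is asked for, a point or a joint stands for the part that bears it (a point fixed in the world has none). Each returns a list of dicts, best first, with "score" (0 to 1); they miss things now and then, are a little off and sometimes report something else, mostly with a low value. They report only what shows in the picture. A call takes as long as a camera call. They do not tell look-alikes from the thing itself.
- viewer.boxes_of(picture, label): "extent" ([centre column, centre row, width, height] in pixels, round what is visible of it).
- viewer.spot_point(picture, label): "point" ([column, row] in pixels: a listed point, or the origin of a listed thing).
The state is a dict: "time": time; "q": joint angles; "joint_vel": joint speeds; "joint_torque": joint torques, N m; "tool_pos": TCP position; "tcp_rot": TCP orientation; "wrist_force": force on the tool from outside, world axes, zero at the start; "torque": the same for the moment, N m; "width": opening from 0.0 (shut) to 1.0 (fully open); "grip_force": force on a finger pad.
Only numpy, scipy, OpenCV 4.12 (cv2) and the standard library are available. Lean on these libraries where they do the work, as an engineer would, in place of code of your own. Each camera call takes 0.05 s, during which the arm holds its last target. There are 200 camera calls.

TASK

Pull the orange spout of the blue carton fully out while the carton stands on the worktop, then pick the carton up and tip it over the stoneware pot so that all six round sweets run down the spout into the pot. Then stand the carton upright on the worktop again and let go; leave the pot, the mug and the honey jar standing where they are.

Things in the scene. Friction and masses are not known exactly. Their poses are not given: they have to be found in the camera images.
- carton: loose blue carton with white and yellow bands, about 0.25 kg, closed but for the spout's opening. 84 mm (its x) by 58 mm (its y) by 120 mm tall, stiff walls; origin at the centre of its underside, z up, spout on the -x face. Grip it across the 58 mm near its top. A raised inner floor, 52 mm up at the spout and rising 10 degrees to the back, keeps the sweets just behind the spout.
- spout (a joint): spout angle, rad: 0 shut (flush), 1.25 fully out at its stop. Orange trough 46 mm wide, 56 mm long, hinged at its lower edge on a line along the carton's y at x -42, z 52 mm of the carton; the upper edge swings out to -x and down. Light friction; past half way it tends to fall to the stop. Fully out it still rises 18 degrees to its lip: sweets run off only once the carton tips 0.35 rad or more.
- spout_tab (a point): middle of the spout's pull tab, an orange fin 10 mm thick (along the carton's y), 16 mm high, standing 28 mm out from the spout's outside; this point is 17 mm out from the hinge line and 46 mm along the spout (98 mm above the underside when shut). Pinch it from above across the 10 mm. With the spout out, the fin hangs 28 mm below it.
- spout_lip (a point): middle of the spout's free edge (upper edge when shut), 56 mm from the hinge line; the sweets run off here
- pot: glazed round stoneware pot, cream with small blue fish, loose, 92 mm across its belly and 75 mm high, open top; origin at the centre of its underside, z up. The mouth is about 68 mm wide inside, the inner floor 7 mm above the underside.
- sweet_0_center (a point): centre of a hard round sweet, 18 mm across, 10 g (red); inside the carton at the start
- sweet_1_center (a point): centre of a hard round sweet, 18 mm across, 10 g (yellow); inside the carton at the start
- sweet_2_center (a point): centre of a hard round sweet, 18 mm across, 10 g (green); inside the carton at the start
- sweet_3_center (a point): centre of a hard round sweet, 18 mm across, 10 g (red); inside the carton at the start
- sweet_4_center (a point): centre of a hard round sweet, 18 mm across, 10 g (yellow); inside the carton at the start
- sweet_5_center (a point): centre of a hard round sweet, 18 mm across, 10 g (green); inside the carton at the start
- mug: cream striped mug with a handle, 82 mm wide, 94 mm high, a bystander; origin at its underside
- honey_jar: honey jar with a red lid, 60 mm wide, 86 mm high, a bystander; origin at its underside
Things that resemble listed ones, but are neither listed nor needed, are in the scene too. What is shaped like the pot but green is not meant.

How it is judged:
By the outcome, as a careful person would: the job done as asked, in the order asked, and still so for the second after the job is handed in, with the robot touching nothing.
It also fails if it takes over 72 s, if anything falls off the work surface, if the arm or the gripper's body presses on something with over 40 N, if the wrist force passes 120 N, or if a joint passes its speed limit or range.

## Working session

There is one attempt and no reset: what is moved stays moved. The work goes in short steps, Python scripts to look and compute and a tool call to move; the robot and the scene stay as the last step left them, time stands still between calls to the robot, and variables do not carry over. Pictures are saved under pics/ and viewed, at most 10 in all, crops included, and the job is handed in when it is done.

Besides the shell and the picture viewer there is one more tool, called after "Request:" as name(argument=value, ...) on one line, values as JSON. step_arm: Moves the arm, as the interface text tells. Its arguments: {"type":"object","properties":{"series":{"type":"array"},"gripper":{"type":"number"},"newtons":{"type":"number"}},"required":["series"]}

```bash
mkdir -p pics; cat > h.py <<'E'
import numpy as np, cv2
from workcell import monitor, viewer, job
from scipy.spatial.transform import Rotation as R
def ray(p,uv):
    K=p["intrinsics"];T=p["T"]
    d=np.linalg.solve(K,[uv[0],uv[1],1.]);d=np.array([d[0],-d[1],-d[2]])
    return T[:3,3],T[:3,:3]@d
def atz(p,uv,z):
    o,d=ray(p,uv);return o+d*(z-o[2])/d[2]
def proj(p,X):
    T=p["T"];c=T[:3,:3].T@(np.asarray(X)-T[:3,3]);k=p["intrinsics"]@np.array([c[0],-c[1],-c[2]]);return k[:2]/k[2]
def tri(rs):
    A=np.zeros((3,3));b=np.zeros(3)
    for o,d in rs:
        d=d/np.linalg.norm(d);M=np.eye(3)-np.outer(d,d);A+=M;b+=M@o
    return np.linalg.solve(A,b)
def save(p,n): cv2.imwrite("pics/"+n,p["image"][:,:,::-1])
E
python3 - <<'E'
from h import *
np.set_printoptions(precision=3,suppress=True)
P={n:viewer.read_camera(n) for n in("side","top")}
print(P["top"].keys())
for n in P: save(P[n],n+"0.png"); print(n,P[n]["T"].tolist(),P[n]["intrinsics"].tolist())
for l,z in(("carton",0),("pot",0),("mug",0),("honey_jar",0),("spout_tab",.098),("spout_lip",.108)):
  for n in P:
    print(l,n,[(round(d["score"],2),np.round(d["point"],1),atz(P[n],d["point"],z)) for d in viewer.spot_point(P[n],l)][:3])
    
s=monitor.read_state();print(s["tool_pos"],s["tcp_rot"],s["time"],s["width"])
E
```

```text
dict_keys(['image', 'intrinsics', 'T', 'shot'])
side [[-0.9378415950776618, 0.2039463149437301, -0.28081852353977543, 0.1464918014595775], [-0.3469447046112448, -0.572096062311201, 0.7431927525415155, 0.8238786301691019], [-0.009083748367421257, 0.7944255761925664, 0.6072935776102907, 0.807218354118541], [0.0, 0.0, 0.0, 1.0]] [[385.21286704762787, 0.0, 323.99345589646197], [0.0, 385.21286704762787, 195.64010636040936], [0.0, 0.0, 1.0]]
top [[0.15819073266193928, 0.8342173345894365, -0.5282585832434482, -0.4294772384469808], [-0.9874071273090779, 0.1345638994486778, -0.08318486583748641, -0.15704742340542355], [0.0016902778213446063, 0.5347653650299936, 0.8449989037420251, 1.4553076551864195], [0.0, 0.0, 0.0, 1.0]] [[428.96109163322313, 0.0, 316.85321615682983], [0.0, 428.96109163322313, 195.8672930443086], [0.0, 0.0, 1.0]]
carton side [(0.57, array([288. , 270.5]), array([0.495, 0.188, 0.   ]))]
carton top [(0.87, array([266.3, 189.3]), array([0.479, 0.193, 0.   ]))]
pot side [(0.94, array([358.5, 236.1]), array([ 0.351, -0.01 ,  0.   ])), (0.72, array([342.9, 196.4]), array([ 0.457, -0.182,  0.   ])), (0.72, array([390.6, 160.3]), array([ 0.353, -0.465,  0.   ]))]
pot top [(0.76, array([437.3, 241.4]), array([ 0.352, -0.493,  0.   ]))]
mug side [(0.78, array([232.2, 351.4]), array([0.514, 0.45 , 0.   ]))]
mug top [(0.61, array([209. , 172.9]), array([0.52 , 0.446, 0.   ]))]
honey_jar side [(0.75, array([353.8, 159.3]), array([ 0.491, -0.424,  0.   ])), (0.3, array([290.4, 269.2]), array([0.491, 0.181, 0.   ]))]
honey_jar top [(0.4, array([283.7, 175.7]), array([0.556, 0.137, 0.   ]))]
spout_tab side []
spout_tab top [(0.49, array([283.9, 177.7]), array([0.481, 0.115, 0.098]))]
spout_lip side []
spout_lip top [(0.42, array([272.2, 173.5]), array([0.486, 0.161, 0.108]))]
[ 0.185 -0.649  0.231] [3.111 0.435 0.   ] 0.7 0.9959145827004255
```

View pics/side0.png

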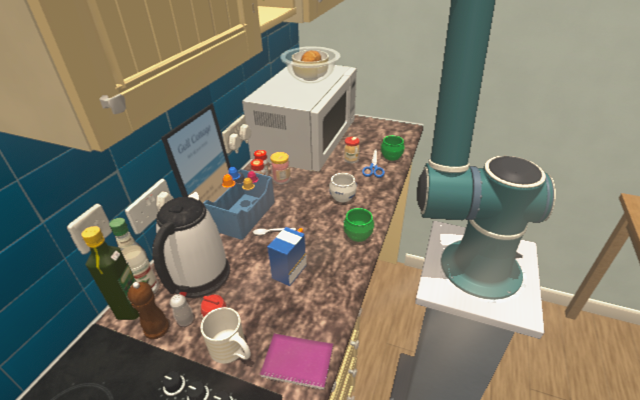

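View pics/top0.png

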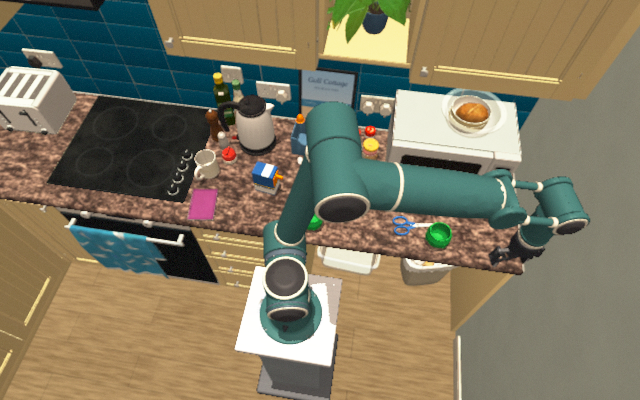

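```bash
python3 - <<'E'
from h import *
a=cv2.imread("pics/side0.png");b=cv2.imread("pics/top0.png")
A=cv2.resize(a[215:300,250:330],None,fx=5,fy=5,interpolation=cv2.INTER_CUBIC)
B=cv2.resize(b[150:207,240:300],None,fx=6.6,fy=6.6,interpolation=cv2.INTER_CUBIC)
c=np.zeros((425,800,3),np.uint8);c[:A.shape[0],:400]=A;c[:min(425,B.shape[0]),400:400+min(400,B.shape[1])]=B[:425,:400]
cv2.imwrite("pics/crop.png",c)
P={n:viewer.read_camera(n) for n in("side","top")}
# model overlay: predicted pixel corners for guess
for yaw in(1.4,1.57,1.74):
  for n in P:
    Rz=R.from_euler("z",yaw).as_matrix();o=np.array([.486,.19,0])
    print(yaw,n,[np.round(proj(P[n],o+Rz@np.array(v))).astype(int).tolist() for v in([-.042,-.029,.12],[-.042,.029,.12],[.042,.029,.12],[.042,-.029,.12])])
for n in P: print(n,viewer.boxes_of(P[n],"carton"),viewer.boxes_of(P[n],"spout"),viewer.boxes_of(P[n],"pot"))
E
```

```text
1.4 side [[288, 227], [306, 234], [288, 255], [269, 247]]
1.4 top [[278, 168], [272, 180], [251, 174], [257, 162]]
1.57 side [[285, 227], [305, 232], [292, 254], [270, 249]]
1.57 top [[277, 166], [274, 178], [252, 175], [256, 163]]
1.74 side [[281, 228], [303, 231], [295, 254], [272, 251]]
1.74 top [[276, 164], [275, 177], [253, 177], [254, 165]]
side [{'extent': [285.6, 255.8, 42.9, 59.1], 'score': 0.97}] [] [{'extent': [390.1, 149.4, 25.7, 28.1], 'score': 0.91}, {'extent': [360.0, 225.2, 32.4, 30.7], 'score': 0.7}, {'extent': [343.0, 189.1, 26.8, 29.5], 'score': 0.57}]
top [{'extent': [265.2, 177.6, 32.5, 30.7], 'score': 0.74}] [{'extent': [278.9, 178.5, 7.6, 11.6], 'score': 0.53}] [{'extent': [438.4, 236.2, 19.8, 24.8], 'score': 0.58}, {'extent': [316.3, 222.8, 13.6, 20.7], 'score': 0.42}]
```

View pics/crop.png

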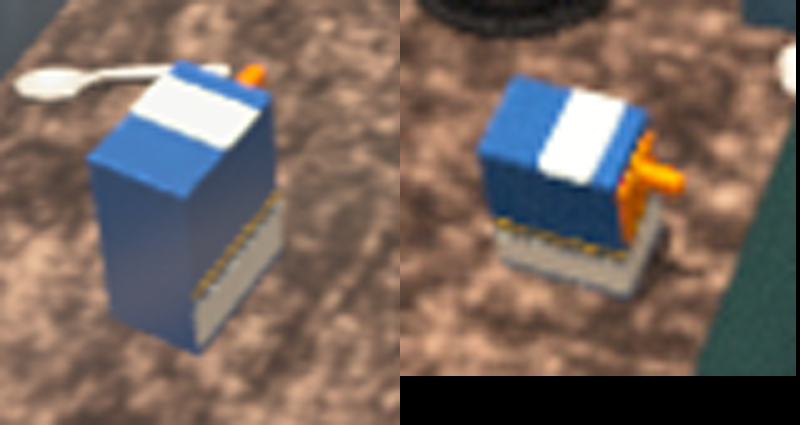

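```bash
python3 - <<'E'
from h import *
from scipy.optimize import least_squares
np.set_printoptions(precision=4,suppress=True)
P={n:viewer.read_camera(n) for n in("side","top")}
V=np.array([[-.042,-.029,.12],[-.042,.029,.12],[.042,.029,.12],[.042,-.029,.12],[.042,.029,0]])
O={"side":np.array([[180,62],[272,100],[185,195],[88,158],[197,352]]),"top":np.array([[650,105],[610,188],[482,150],[513,75]])-[400,0]}
F={"side":(5,250,215),"top":(6.6,240,150)}
def f(x):
  r=[];Rz=R.from_euler("z",x[2]).as_matrix()
  for n in P:
    k,u,v=F[n];q=(O[n]+.5)/k-.5+[u,v]
    r+=[proj(P[n],np.array([x[0],x[1],0])+Rz@a)-b for a,b in zip(V,q)]
  return np.ravel(r)
s=least_squares(f,[.486,.19,1.42]);print(s.x,np.abs(s.fun).max())
x=s.x;Rz=R.from_euler("z",x[2]).as_matrix();o=np.array([x[0],x[1],0])
print("tab",o+Rz@[-.059,0,.098],"grip",o+Rz@[.03,0,.1],"dir",Rz@[-1,0,0])
# pot by box bottom/top: rim ellipse centre ~ 
for uv in([343,181],):print("pot rim",atz(P["side"],uv,.075))
print("pot mid",atz(P["side"],[343,189.1],.04))
for y in(0,):
  for xy in([.457,-.182],[.455,-.172]):
    print(xy,proj(P["side"],[*xy,.075]),proj(P["side"],[*xy,0]))
print(R.from_rotvec(monitor.read_state()["tcp_rot"]).as_matrix())
E
```

```text
[0.4917 0.1905 1.4187] 1.2472366325375788
tab [0.4828 0.1322 0.098 ] grip [0.4963 0.2202 0.1   ] dir [-0.1516 -0.9884  0.    ]
pot rim [ 0.4537 -0.1676  0.075 ]
pot mid [ 0.4538 -0.1703  0.04  ]
[0.457, -0.182] [343.3916 178.4504] [342.9228 196.3637]
[0.455, -0.172] [343.0306 180.1992] [342.5715 198.1607]
[[ 0.9617  0.2742  0.    ]
 [ 0.2742 -0.9617  0.    ]
 [ 0.     -0.     -1.    ]]
```

Request:
step_arm(series=[0.042,-0.04,0,-0.1425,0.084,-0.08,0,-0.285,0.126,-0.12,0,-0.4275,0.168,-0.16,0,-0.57,0.21,-0.2,0,-0.7125,0.252,-0.24,0,-0.855,0.294,-0.28,0,-0.9975,0.336,-0.32,0,-1.14], gripper=0.6)

```text
time: 2.2
tool_pos: [0.4213, -0.2476, 0.2317]
tcp_rot: [2.379, 2.05, 0.001]
wrist_force: [0.6, -1.6, -0.7]
width: 0.599
grip_force: 0.0
```

Request:
step_arm(series=[0.055,0.0007,0,0,0.11,0.0014,0.014,0.001,0.165,0.002,0.03,0.002,0.22,0.003,0.045,0.003,0.275,0.0035,0.06,0.003,0.33,0.004,0.075,0.003,0.379,0.0045,0.09,0.003,0.379,0.0045,0.09,0.003], gripper=0.45, newtons=20)

```text
time: 3.2
tool_pos: [0.482, 0.1273, 0.1402]
tcp_rot: [-2.382, -2.046, 0.002]
wrist_force: [-1.2, -0.7, -0.3]
width: 0.45
grip_force: 0.0
```

```bash
python3 - <<'E'
from h import *
P={n:viewer.read_camera(n) for n in("side","top")}
A=cv2.resize(P["side"]["image"][165:295,230:360,::-1],(500,500),interpolation=cv2.INTER_CUBIC)
B=cv2.resize(P["top"]["image"][140:210,240:310,::-1],(300,300),interpolation=cv2.INTER_CUBIC)
c=np.zeros((500,800,3),np.uint8);c[:,:500]=A;c[:300,500:]=B;cv2.imwrite("pics/c2.png",c)
for n in P: print(n,proj(P[n],monitor.read_state()["tool_pos"]),viewer.spot_point(P[n],"spout_tab"),viewer.spot_point(P[n],"pot"))
print(monitor.read_state()["tool_pos"])
E
```

```text
side [298.83936231 218.59649973] [] [{'point': [392.1, 159.6], 'score': 0.68}, {'point': [340.6, 197.9], 'score': 0.63}, {'point': [359.8, 235.5], 'score': 0.62}]
top [280.94543561 170.25952685] [] [{'point': [436.5, 241.9], 'score': 0.87}, {'point': [312.3, 222.7], 'score': 0.85}, {'point': [355.4, 207.8], 'score': 0.58}]
[0.48300302 0.1235357  0.14187442]
```

View pics/c2.png

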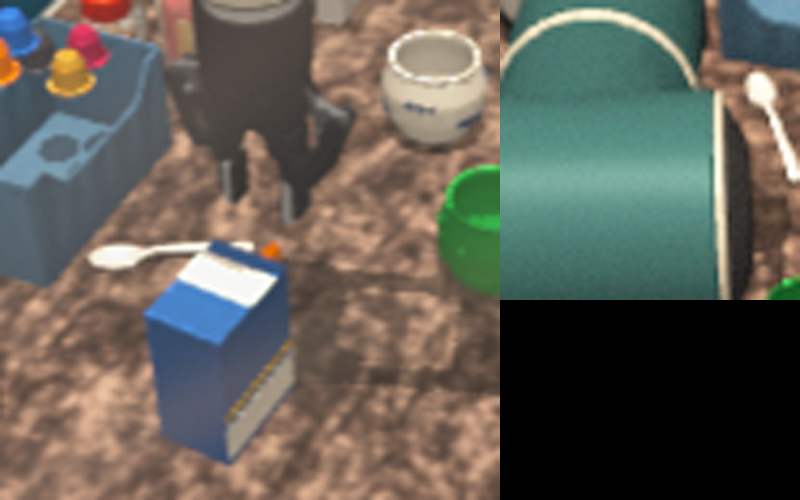

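Request:
step_arm(series=[0,0,0.02,0,0,0,0.04,0,0,0,0.06,0,0,0,0.06,0])

```text
time: 4.0
tool_pos: [0.4813, 0.1233, 0.0801]
tcp_rot: [-2.389, -2.038, 0.004]
wrist_force: [0.5, 0.4, -0.3]
width: 0.452
grip_force: 0.0
```

Request:
step_arm(series=[0,0,0,0,0,0,0,0,0,0,0,0,0,0,0,0], gripper=0.13, newtons=20)

```text
time: 4.5
tool_pos: [0.4831, 0.1248, 0.0818]
tcp_rot: [2.387, 2.041, 0.001]
wrist_force: [-0.9, 0.3, 0.4]
width: 0.127
grip_force: 0.0
```

Request:
step_arm(series=[0,0,0,0,0,0,0,0], gripper=0.1)

```text
time: 4.75
tool_pos: [0.4829, 0.1248, 0.0817]
tcp_rot: [2.388, 2.042, 0.001]
wrist_force: [-1.3, -0.0, 3.8]
width: 0.114
grip_force: 19.7
```

Request:
step_arm(series=[-0.0045,0,0.0025,0,-0.0087,0,0.0055,0,-0.0126,0,0.009,0,-0.0161,0,0.0126,0])

```text
time: 5.25
tool_pos: [0.4804, 0.1084, 0.0685]
tcp_rot: [2.388, 2.041, 0.001]
wrist_force: [0.1, 1.0, 3.3]
width: 0.111
grip_force: 20.6
```

```bash
python3 - <<'E'
from h import *
P={n:viewer.read_camera(n) for n in("side","top")}
A=cv2.resize(P["side"]["image"][195:295,240:340,::-1],(600,600),interpolation=cv2.INTER_CUBIC)
cv2.imwrite("pics/c3.png",A)
for n in P: print(n,viewer.boxes_of(P[n],"carton"),viewer.spot_point(P[n],"carton"))
E
```

```text
side [] [{'point': [288.6, 270.2], 'score': 0.79}, {'point': [232.2, 352.4], 'score': 0.36}]
top [] []
```

View pics/c3.png

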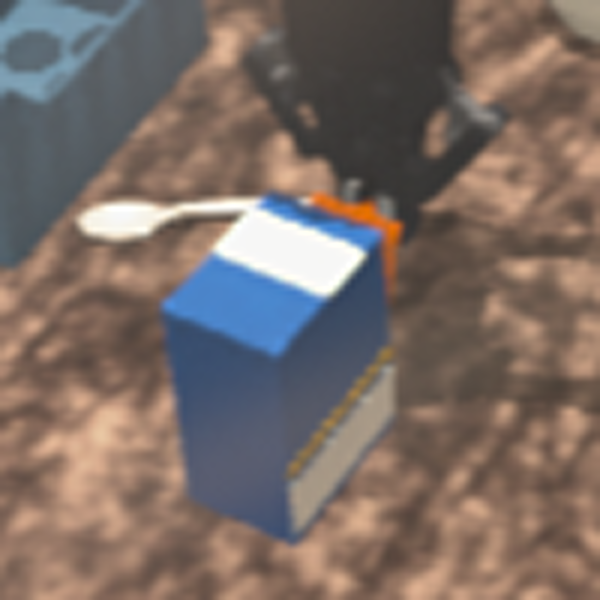

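Request:
step_arm(series=[-0.003,0,0.004,0,-0.0058,0,0.0084,0,-0.008,0,0.013,0,-0.0099,0,0.0179,0])

```text
time: 6.05
tool_pos: [0.4788, 0.0985, 0.0507]
tcp_rot: [2.387, 2.041, -0.0]
wrist_force: [-1.7, -3.6, 10.3]
width: 0.114
grip_force: 24.3
```

Request:
step_arm(series=[0,0,0,0,0,0,0,0], gripper=0.5)

```text
time: 6.3
tool_pos: [0.478, 0.0989, 0.0501]
tcp_rot: [-2.387, -2.041, 0.001]
wrist_force: [-0.3, 0.4, 0.3]
width: 0.502
grip_force: 0.0
```

Request:
step_arm(series=[-0.025,0,0.002,0,-0.05,0,0,0,-0.05,0,-0.06,0,-0.05,0,-0.12,0], gripper=0.6)

```text
time: 6.8
tool_pos: [0.4696, 0.0493, 0.1709]
tcp_rot: [-2.387, -2.039, 0.003]
wrist_force: [1.2, 0.3, 0.2]
width: 0.604
grip_force: 0.0
```

```bash
python3 - <<'E'
from h import *
np.set_printoptions(precision=4,suppress=True)
P={n:viewer.read_camera(n) for n in("side","top")}
A=cv2.resize(P["side"]["image"][160:290,250:380,::-1],(500,500),interpolation=cv2.INTER_CUBIC)
B=cv2.resize(P["top"]["image"][140:240,240:380,::-1],(300,214),interpolation=cv2.INTER_CUBIC)
c=np.zeros((500,800,3),np.uint8);c[:,:500]=A;c[:214,500:]=B;cv2.imwrite("pics/c4.png",c)
for n in P: 
  for l in("carton","spout_lip","spout_tab","pot"):print(n,l,viewer.spot_point(P[n],l))
Rz=R.from_euler("z",1.4187).as_matrix();o=np.array([.4917,.1905,0])
for th in(.8,1.25): print(th,[proj(P[n],o+Rz@[-.042-.056*np.sin(th),0,.052+.056*np.cos(th)]) for n in P])
print("pot top",atz(P["top"],[355.4,207.8],0),"side",atz(P["side"],[340.6,197.9],0))
print(monitor.read_state()["tool_pos"])
E
```

```text
side carton [{'point': [289.3, 270.7], 'score': 0.9}]
side spout_lip [{'point': [299.1, 229.8], 'score': 0.68}]
side spout_tab [{'point': [302.6, 233.3], 'score': 0.47}]
side pot [{'point': [360.0, 237.7], 'score': 0.84}, {'point': [336.4, 199.2], 'score': 0.62}, {'point': [390.1, 158.0], 'score': 0.61}, {'point': [231.3, 353.1], 'score': 0.18}]
top carton []
top spout_lip [{'point': [420.6, 204.8], 'score': 0.68}]
top spout_tab []
top pot [{'point': [311.8, 220.5], 'score': 0.67}, {'point': [359.7, 208.1], 'score': 0.63}, {'point': [435.1, 241.1], 'score': 0.61}]
0.8 [array([303.0358, 229.1934]), array([285.3557, 179.1918])]
1.25 [array([305.7713, 232.0862]), array([288.8171, 183.1467])]
pot top [ 0.4495 -0.1728  0.    ] side [ 0.4618 -0.1711  0.    ]
[0.4696 0.0496 0.1689]
```

View pics/c4.png

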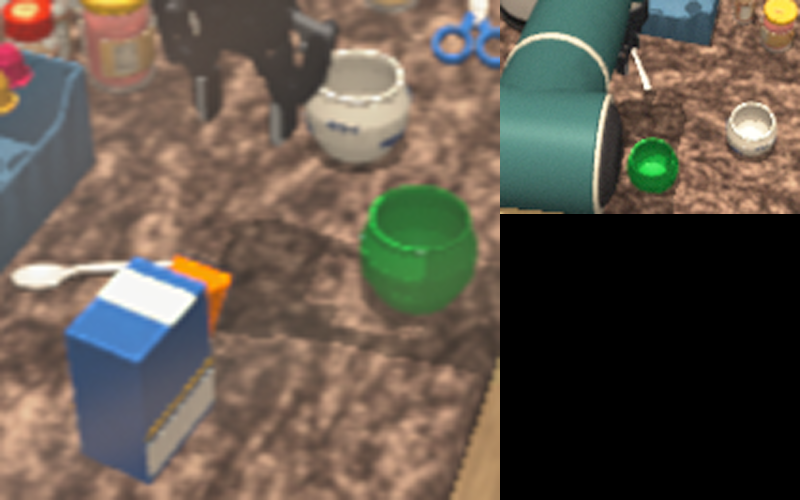

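Request:
step_arm(series=[0.035,0,0,0,0.0685,0,0.02,0,0.0685,0,0.045,0,0.0685,0,0.065,0,0.0685,0,0.08,0,0.0685,0,0.092,0,0.0685,0,0.1,0,0.0685,0,0.103,0], gripper=0)

```text
time: 8.3
tool_pos: [0.4817, 0.1171, 0.0678]
tcp_rot: [2.388, 2.041, -0.0]
wrist_force: [-0.2, -1.2, 3.7]
width: 0.004
grip_force: 1.5
```

Request:
step_arm(series=[0,0,-0.04,0,0,0,-0.09,0,0.03,0,-0.11,0,0.08,0,-0.11,0])

```text
time: 8.8
tool_pos: [0.4966, 0.1968, 0.1818]
tcp_rot: [2.388, 2.036, 0.011]
wrist_force: [0.7, -0.5, -0.6]
width: -0.001
grip_force: 0.0
```

```bash
python3 - <<'E'
from h import *
np.set_printoptions(precision=4,suppress=True)
P={n:viewer.read_camera(n) for n in("side","top")}
A=cv2.resize(P["side"]["image"][215:295,255:335,::-1],(560,560),interpolation=cv2.INTER_CUBIC)
Rz=R.from_euler("z",1.4187).as_matrix();o=np.array([.4917,.1905,0])
for th,c in((.8,(0,0,255)),(1.0,(255,0,255)),(1.25,(0,255,0))):
  for y in(-.023,0,.023):
    q=proj(P["side"],o+Rz@[-.042-.056*np.sin(th),y,.052+.056*np.cos(th)]);cv2.circle(A,tuple(int(v) for v in ((q+.5-[255,215])*7)),3,c,1)
for v in([-.042,-.029,.12],[-.042,.029,.12],[.042,.029,.12],[.042,-.029,.12],[.042,.029,0],[-.042,.029,0]):
    q=proj(P["side"],o+Rz@np.array(v));cv2.circle(A,tuple(int(v) for v in ((q+.5-[255,215])*7)),3,(255,255,0),1)
cv2.imwrite("pics/c5.png",A)
for n in P: 
  for l in("carton","spout_lip"):print(n,l,viewer.spot_point(P[n],l))
E
```

```text
side carton [{'point': [289.1, 271.3], 'score': 0.94}]
side spout_lip [{'point': [304.8, 230.0], 'score': 0.55}]
top carton []
top spout_lip []
```

View pics/c5.png

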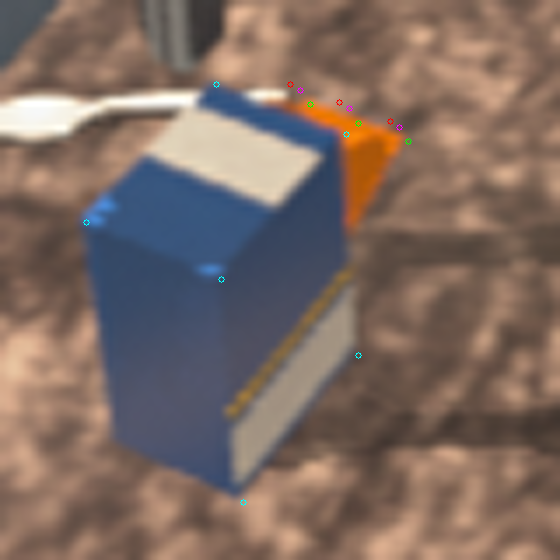

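```bash
cat >> h.py <<'E'
HP=np.array([[-.042,-.029,.12],[-.042,.029,.12],[.042,.029,.12],[.042,-.029,.12],[.042,.029,0],[.042,-.029,0],[-.042,.029,.044]])
def bluemask(p,c,r=70):
    hsv=cv2.cvtColor(p["image"],cv2.COLOR_RGB2HSV)
    m=((hsv[:,:,0]>104)&(hsv[:,:,0]<125)&(hsv[:,:,1]>110)&(hsv[:,:,2]>50)).astype(np.uint8)
    k=np.zeros_like(m);cv2.circle(k,tuple(int(v) for v in c),r,1,-1);m&=k
    m=cv2.morphologyEx(m,cv2.MORPH_OPEN,np.ones((3,3),np.uint8))
    return m
def hullimg(pts,shape,s=4):
    im=np.zeros((shape[0]*s,shape[1]*s),np.uint8);h=cv2.convexHull((np.asarray(pts,np.float32)+.5)*s-.5)
    cv2.fillConvexPoly(im,np.round(h).astype(np.int32),1);return im
def pose(xg,zg,G,yaw,th):
    # carton frame tilted front-down by th about the grip point (xg,0,zg) that sits at world G
    M=R.from_euler("z",yaw).as_matrix()@R.from_euler("y",-th).as_matrix()
    return lambda v:G+M@(np.asarray(v)-[xg,0,zg])
E
python3 - <<'E'
from h import *
from scipy.optimize import least_squares
np.set_printoptions(precision=4,suppress=True)
p=viewer.read_camera("side")
V=np.array([[-.042,-.029,.12],[-.042,.029,.12],[.042,.029,.12],[.042,-.029,.12],[.042,.029,0],[-.042,.029,0]])
O=np.array([[208,85],[346,133],[222,270],[88,222],[240,493],[355,345]])
q=(O+.5)/7-.5+[255,215]
f=lambda x:np.ravel([proj(p,np.array([x[0],x[1],0])+R.from_euler("z",x[2]).as_matrix()@a)-b for a,b in zip(V,q)])
s=least_squares(f,[.4917,.1905,1.4187]);print(s.x,s.fun)
m=bluemask(p,(286,255));ys,xs=np.nonzero(m);print(len(xs),xs.min(),xs.max(),ys.min(),ys.max())
B=hullimg(np.c_[xs,ys],m.shape)
x=s.x
for th in(-.2,-.1,0,.1,.2):
  F=pose(0,0,np.array([x[0],x[1],0]),x[2],th);H=hullimg([proj(p,F(v)) for v in HP],m.shape);print(th,(H&B).sum()/(H|B).sum())
st=monitor.read_state();d=np.array(st["tool_pos"])-[x[0],x[1],0]
print("TCP in carton",R.from_euler("z",x[2]).as_matrix().T@d,st["tcp_rot"])
E
```

```text
[0.4934 0.1887 1.4409] [ 0.3906 -0.6681 -0.5067 -0.727   0.0194  0.504  -0.4125 -0.3172  0.5541
  0.5235 -0.0175  0.5302]
378 267 302 239 259
-0.2 0.29435988534054663
-0.1 0.29739227666626733
0 0.2950793900330137
0.1 0.2716838699738099
0.2 0.24577520698650335
TCP in carton [0.0066 0.0007 0.1774] [-2.3885 -2.0408  0.0015]
```

Request:
step_arm(series=[0.02,-0.0007,0,0,0.0335,-0.0007,0,0,0.0335,-0.0007,0,0,0.0335,-0.0007,0.02,0,0.0335,-0.0007,0.05,0,0.0335,-0.0007,0.08,0,0.0335,-0.0007,0.109,0,0.0335,-0.0007,0.109,0], gripper=1)

```text
time: 10.15
tool_pos: [0.4959, 0.2284, 0.0661]
tcp_rot: [-2.386, -2.041, 0.01]
wrist_force: [0.3, -0.3, 0.6]
width: 1.0
grip_force: 0.0
```

```bash
python3 - <<'E'
from h import *
p=viewer.read_camera("side");np.save("s1.npy",p["image"])
hsv=cv2.cvtColor(p["image"],cv2.COLOR_RGB2HSV)
for uv in((272,265),(280,270),(275,245),(295,255),(300,245),(250,270),(265,280),(230,200),(240,215),(300,300),(330,260)):print(uv,hsv[uv[1],uv[0]])
from h import *
st=monitor.read_state();print(st["tool_pos"],st["wrist_force"])
E
```

```text
(272, 265) [111  97 103]
(280, 270) [117  58 101]
(275, 245) [112  44  64]
(295, 255) [ 9 38 68]
(300, 245) [ 5 21 73]
(250, 270) [ 11  89 184]
(265, 280) [ 10  84 142]
(230, 200) [103  68  97]
(240, 215) [103  48  96]
(300, 300) [ 12  90 179]
(330, 260) [12 81 82]
[0.49744868 0.22902058 0.06789277] [0.15464241 0.7367724  0.61070876]
```

Request:
step_arm(series=[0,0,0,0,0,0,0,0,0,0,0,0,0,0,0,0], gripper=0.5, newtons=20)

```text
time: 10.7
tool_pos: [0.4999, 0.2301, 0.0706]
tcp_rot: [2.387, 2.041, 0.005]
wrist_force: [-0.3, 0.5, 5.4]
width: 0.671
grip_force: 22.9
```

Request:
step_arm(series=[0,0,-0.005,0,0,0,-0.01,0,0,0,-0.015,0,0,0,-0.015,0])

```text
time: 11.2
tool_pos: [0.4987, 0.2295, 0.0842]
tcp_rot: [2.388, 2.041, 0.001]
wrist_force: [-0.1, 0.2, -2.4]
width: 0.677
grip_force: 22.2
```

```bash
cat >> h.py <<'E'
def bluemask(p,c,r=60):
    hsv=cv2.cvtColor(p["image"],cv2.COLOR_RGB2HSV)
    m=((hsv[:,:,0]>105)&(hsv[:,:,0]<126)&(hsv[:,:,1]>50)&(hsv[:,:,2]>40)).astype(np.uint8)
    k=np.zeros_like(m);cv2.circle(k,tuple(int(v) for v in c),r,1,-1);m&=k
    m=cv2.morphologyEx(m,cv2.MORPH_CLOSE,np.ones((3,3),np.uint8))
    n,l,s,_=cv2.connectedComponentsWithStats(m);i=1+np.argmax(s[1:,4])
    return (l==i).astype(np.uint8)
def fit(p,xg,zg,yaw,ths,tcp=None):
    st=monitor.read_state();t=np.array(st["tool_pos"]) if tcp is None else np.array(tcp);G=t+[0,0,.019]
    c=proj(p,pose(xg,zg,G,yaw,.3)([0,0,.06]));m=bluemask(p,c);ys,xs=np.nonzero(m);B=hullimg(np.c_[xs,ys],m.shape,2)
    out=[]
    for th in ths:
        F=pose(xg,zg,G,yaw,th);H=hullimg([proj(p,F(v)) for v in HP],m.shape,2);out.append((H&B).sum()/(H|B).sum())
    return np.round(out,3),len(xs)
E
python3 - <<'E'
from h import *
T=np.arange(-.2,1.1,.1)
p=viewer.read_camera("side");np.save("s2.npy",p["image"])
print(T);print(fit(p,.04,.087,1.435,T))
p2=dict(p);p2["image"]=np.load("s1.npy");print(fit(p2,.04,.087,1.435,T,[.4965,.2287,.068]))
st=monitor.read_state();print(st["wrist_force"],st["torque"],st["tool_pos"])
c=[np.load("s1.npy"),p["image"]]
cv2.imwrite("pics/c6.png",np.hstack([cv2.resize(a[205:295,245:335,::-1],(400,400),interpolation=cv2.INTER_CUBIC) for a in c]))
E
```

```text
[-0.2 -0.1  0.   0.1  0.2  0.3  0.4  0.5  0.6  0.7  0.8  0.9  1. ]
(array([0.296, 0.344, 0.387, 0.376, 0.371, 0.366, 0.365, 0.361, 0.365,
       0.365, 0.368, 0.377, 0.371]), 577)
(array([0.311, 0.346, 0.394, 0.389, 0.384, 0.379, 0.374, 0.374, 0.378,
       0.38 , 0.386, 0.395, 0.387]), 647)
[-0.60641208 -0.11988757 -2.72922706] [0.15223341 0.02208577 0.00174202] [0.49851871 0.22949861 0.08390767]
```

View pics/c6.png

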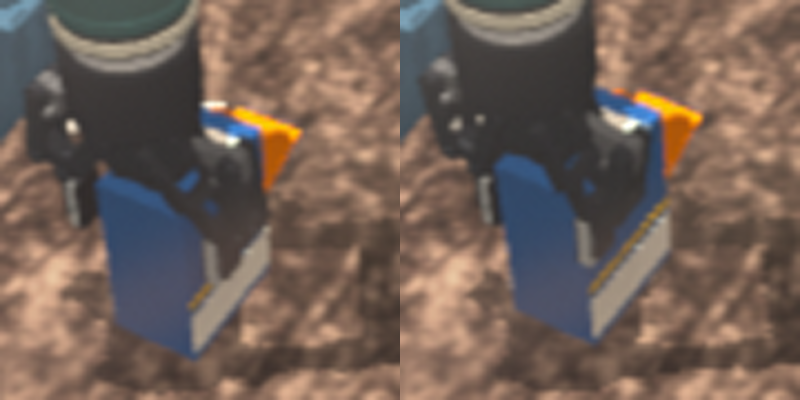

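Request:
step_arm(series=[0,0,0.005,0,0,0,0.005,0], gripper=0.665)

```text
time: 11.5
tool_pos: [0.4977, 0.2291, 0.0778]
tcp_rot: [-2.387, -2.041, 0.003]
wrist_force: [-0.4, 0.4, -2.2]
width: 0.677
grip_force: 22.2
```

Request:
step_arm(series=[0,0,0,0,0,0,0,0], gripper=0.672)

```text
time: 11.75
tool_pos: [0.4985, 0.2295, 0.0788]
tcp_rot: [-2.388, -2.042, 0.0]
wrist_force: [0.6, 0.5, -2.9]
width: 0.677
grip_force: 22.2
```

Request:
step_arm(series=[0,0,0,0,0,0,0,0], gripper=0.675)

```text
time: 12.0
tool_pos: [0.4985, 0.2295, 0.0789]
tcp_rot: [2.388, 2.042, 0.0]
wrist_force: [0.6, 0.0, -2.9]
width: 0.672
grip_force: 22.2
```

Request:
step_arm(series=[0,0,0,0,0,0,0,0], gripper=0.678)

```text
time: 12.25
tool_pos: [0.4985, 0.2295, 0.079]
tcp_rot: [2.388, 2.042, 0.0]
wrist_force: [0.5, -0.7, -2.2]
width: 0.675
grip_force: 6.6
```

Request:
step_arm(series=[0,0,0,0,0,0,0,0], gripper=0.68)

```text
time: 12.5
tool_pos: [0.4988, 0.2296, 0.0792]
tcp_rot: [2.388, 2.041, 0.001]
wrist_force: [-0.1, 0.0, -0.9]
width: 0.677
grip_force: 0.1
```

Request:
step_arm(series=[0,0,0,0,0,0,0,0], gripper=0.682)

```text
time: 12.75
tool_pos: [0.4987, 0.2295, 0.079]
tcp_rot: [2.388, 2.041, 0.001]
wrist_force: [0.4, 0.4, 0.4]
width: 0.68
grip_force: 0.1
```

Request:
step_arm(series=[0,0,0.01,0,0,0,0.01,0], gripper=0.72)

```text
time: 13.0
tool_pos: [0.4974, 0.229, 0.0674]
tcp_rot: [-2.387, -2.041, 0.004]
wrist_force: [0.7, 0.3, 0.1]
width: 0.717
grip_force: 0.0
```

```bash
cat >> h.py <<'E'
def orange(p,c,r=40):
    hsv=cv2.cvtColor(p["image"],cv2.COLOR_RGB2HSV)
    m=((hsv[:,:,0]>5)&(hsv[:,:,0]<18)&(hsv[:,:,1]>190)&(hsv[:,:,2]>110)).astype(np.uint8)
    k=np.zeros_like(m);cv2.circle(k,tuple(int(v) for v in c),r,1,-1);m&=k
    n,l,s,ce=cv2.connectedComponentsWithStats(m)
    if n<2:return None
    i=1+np.argmax(s[1:,4]);return np.round(ce[i],1),s[i].tolist()
SP=np.array([[-.042-.056*t*np.sin(1.25),y,.052+.056*t*np.cos(1.25)] for t in(.4,.7,1) for y in(-.02,0,.02)])
E
python3 - <<'E'
from h import *
p=viewer.read_camera("side");c=np.array([304,235])
print(orange(p,c,25))
for n in("s1","s2"):
  q=dict(p);q["image"]=np.load(n+".npy");print(orange(q,c,25))
G=np.array([.4985,.2295,.069+.019])
for th in(0,.1,.2,.3,.5,.7):print(th,proj(p,np.mean([pose(.04,.088,G,1.435,th)(v) for v in SP],0)),proj(p,pose(.04,.088,G+[0,0,.02],1.435,th)([-.095,0,.07])))
print([viewer.spot_point(p,l) for l in("spout_lip","carton")])
E
```

```text
(array([304.5, 241.4]), [302, 237, 9, 13, 53])
(array([306.6, 238.8]), [304, 234, 8, 13, 49])
(array([307. , 235.1]), [304, 231, 9, 12, 53])
0 [302.11469873 236.50551784] [304.61456889 226.28279166]
0.1 [301.75981788 240.2196163 ] [304.35716414 230.38187634]
0.2 [301.1914853  244.06716892] [303.85940386 234.63795751]
0.3 [300.41609884 248.01952769] [303.12816048 239.01990798]
0.5 [298.27331982 256.12498224] [300.99590437 248.0391366 ]
0.7 [295.39661785 264.30945963] [298.02766024 257.19785624]
[[{'point': [301.5, 233.9], 'score': 0.61}, {'point': [353.2, 160.3], 'score': 0.44}], [{'point': [285.8, 273.2], 'score': 0.58}]]
```

```bash
python3 - <<'E'
from h import *
p=viewer.read_camera("side")
print(atz(p,[304.5,241.4],.06)-atz(p,[306.6,238.8],.06))
print(monitor.read_state()["tool_pos"],orange(p,[304,235],25))
E
```

```text
[ 1.53824927e-03  1.15272367e-02 -1.11022302e-16]
[0.49843719 0.22946268 0.06869562] (array([304.5, 241.3]), [302, 237, 9, 13, 54])
```

Request:
step_arm(series=[0.007,0,0,0,0.0135,0,0,0,0.0135,0,0,0], gripper=0.72)

```text
time: 13.58
tool_pos: [0.5009, 0.2436, 0.069]
tcp_rot: [2.387, 2.042, 0.001]
wrist_force: [0.2, 0.4, 1.0]
width: 0.723
grip_force: 0.0
```

Request:
step_arm(series=[0,0,0,0,0,0,0,0,0,0,-0.01,0,0,0,-0.02,0,0,0,-0.02,0], gripper=0.6)

```text
time: 14.2
tool_pos: [0.5014, 0.243, 0.0901]
tcp_rot: [2.387, 2.041, 0.003]
wrist_force: [-1.0, 0.5, -2.5]
width: 0.675
grip_force: 22.5
```

```bash
python3 - <<'E'
from h import *
p=viewer.read_camera("side")
s=monitor.read_state();print(s["tool_pos"],s["wrist_force"],s["torque"],s["width"],orange(p,[304,235],25))
E
```

```text
[0.50100541 0.24287824 0.08951759] [ 0.13209598  0.27294982 -2.98149718] [ 0.15057446 -0.03763906 -0.0078071 ] 0.6750220650212381 (array([304.1, 235.5]), [302, 230, 7, 13, 51])
```

Request:
step_arm(series=[0,0,0,0], gripper=0.678)

```text
time: 14.38
tool_pos: [0.5003, 0.2426, 0.0886]
tcp_rot: [-2.388, -2.042, 0.001]
wrist_force: [0.2, 0.0, -2.0]
width: 0.676
grip_force: 6.4
```

```bash
python3 - <<'E'
from h import *
p=viewer.read_camera("side")
s=monitor.read_state();print(s["tool_pos"],s["wrist_force"],s["torque"],s["width"],s["grip_force"],orange(p,[304,235],25))
E
```

```text
[0.50019464 0.24254097 0.08848461] [-0.20998528 -0.42632541 -2.59422687] [-0.02026206 -0.03245144  0.06006909] 0.6787414468324534 6.090148687362671 (array([304.5, 237.5]), [302, 232, 7, 14, 47])
```

Request:
step_arm(series=[0,0,0,0], gripper=0.6)

```text
time: 14.55
tool_pos: [0.5002, 0.2427, 0.0883]
tcp_rot: [-2.388, -2.041, 0.001]
wrist_force: [-0.5, -0.6, -3.6]
width: 0.677
grip_force: 24.5
```

```bash
python3 - <<'E'
from h import *
p=viewer.read_camera("side")
s=monitor.read_state();print(s["tool_pos"],s["wrist_force"],s["torque"],s["width"],s["grip_force"],orange(p,[304,240],25))
G=np.array([.5008,.2427,.0895+.019])
for th in(0,.1,.2,.25,.3):print(th,proj(p,np.mean([pose(.042,.088,G,1.435,th)(v) for v in SP],0)))
print([viewer.spot_point(p,l) for l in("spout_lip","carton")])
E
```

```text
[0.50026438 0.24266653 0.08839762] [-0.4267007   0.49677351 -3.19957778] [ 0.09471387 -0.03365619  0.01995844] 0.6750749707669126 24.496125876903534 (array([304. , 245.3]), [302, 241, 7, 11, 39])
0 [299.51077834 233.53379336]
0.1 [299.16326374 237.38812594]
0.2 [298.59204057 241.37761116]
0.25 [298.2245678  243.41385756]
0.3 [297.8036936  245.47291283]
[[{'point': [301.2, 240.2], 'score': 0.49}], [{'point': [279.9, 275.9], 'score': 0.8}]]
```

```bash
python3 - <<'E'
from h import *
np.set_printoptions(precision=4,suppress=True)
a=[];b=[]
for i in range(2):
  P={n:viewer.read_camera(n) for n in("side","top")}
  for n in P:
    for d in viewer.spot_point(P[n],"pot"):
      w=atz(P[n],d["point"],0)
      if np.hypot(*(w[:2]-[.455,-.175]))<.04:print(n,"spot",w)
    for d in viewer.boxes_of(P[n],"pot"):
      w=atz(P[n],d["extent"][:2],.04)
      if np.hypot(*(w[:2]-[.455,-.175]))<.04:print(n,"box",w,d["extent"])
  for n in P:
    im=P[n]["image"];hsv=cv2.cvtColor(im,cv2.COLOR_RGB2HSV)
    c=proj(P[n],[.455,-.173,.04]);m=((hsv[:,:,2]>120)&(hsv[:,:,1]<60)).astype(np.uint8)
    k=np.zeros_like(m);cv2.circle(k,tuple(int(v) for v in c),22,1,-1);m&=k;x,y,w,h=cv2.boundingRect(m)
    print(n,(x,y,w,h),atz(P[n],[x+w/2-.5,y+h/2-.5],.04))
E
```

```text
side spot [ 0.4617 -0.1729  0.    ]
side box [ 0.4588 -0.1781  0.04  ] [342.3, 187.5, 31.4, 27.6]
top spot [ 0.4564 -0.1748 -0.    ]
top box [ 0.4582 -0.1749  0.04  ] [357.0, 200.7, 26.8, 20.7]
side (329, 173, 29, 29) [ 0.4575 -0.1816  0.04  ]
top (345, 188, 24, 24) [ 0.4634 -0.1724  0.04  ]
side spot [ 0.4653 -0.1675  0.    ]
side box [ 0.4637 -0.1812  0.04  ] [341.2, 186.7, 31.4, 26.2]
top spot [ 0.4476 -0.1868  0.    ]
top box [ 0.4486 -0.1806  0.04  ] [358.2, 203.0, 24.2, 26.2]
side (329, 173, 29, 29) [ 0.4575 -0.1816  0.04  ]
top (345, 188, 24, 24) [ 0.4634 -0.1724  0.04  ]
```

Request:
step_arm(series=[0,0,0,0,0,0,-0.03,0,0,0,-0.065,0,-0.015,0.0012,-0.095,0,-0.045,0.0036,-0.0986,0,-0.08,0.0065,-0.0986,0,-0.115,0.0093,-0.0986,0,-0.15,0.0121,-0.0986,0], gripper=0.6, newtons=60)

```text
time: 16.3
tool_pos: [0.4889, 0.0917, 0.1875]
tcp_rot: [2.387, 2.042, 0.0]
wrist_force: [0.5, -0.4, -2.8]
width: 0.668
grip_force: 65.4
```

Request:
step_arm(series=[-0.035,0.0028,0,0,-0.065,0.0052,0,0,-0.09,0.0073,0,0,-0.11,0.0089,0,0,-0.125,0.0101,0,0,-0.137,0.0111,0,0,-0.145,0.0117,0,0,-0.15,0.0121,0,0])

```text
time: 17.3
tool_pos: [0.4779, -0.0575, 0.1874]
tcp_rot: [-2.388, -2.041, -0.0]
wrist_force: [1.0, -0.2, -4.2]
width: 0.669
grip_force: 65.4
```

```bash
python3 - <<'E'
from h import *
P={n:viewer.read_camera(n) for n in("side","top")};p=P["side"]
s=monitor.read_state();print(s["time"],s["tool_pos"],s["wrist_force"],s["torque"],s["width"],s["grip_force"])
G=np.array(s["tool_pos"])+[0,0,.019]
for th in(0,.2,.3,.4,.55,.7):print(th,[proj(P[n],np.mean([pose(.04,.088,G,1.415,th)(v) for v in SP],0)) for n in P],proj(p,pose(.04,.088,G,1.415,th)([0,0,0])))
c=proj(p,np.mean([pose(.04,.088,G,1.415,.3)(v) for v in SP],0));print(orange(p,c,35))
c=proj(P["top"],np.mean([pose(.04,.088,G,1.415,.3)(v) for v in SP],0));print(orange(P["top"],c,35))
for n in P: print(n,[viewer.spot_point(P[n],l) for l in("spout_lip","carton","sweet_0_center")])
A=cv2.resize(p["image"][120:260,270:410,::-1],(500,500),interpolation=cv2.INTER_CUBIC)
B=cv2.resize(P["top"]["image"][150:250,290:390,::-1],(300,300),interpolation=cv2.INTER_CUBIC)
c=np.zeros((500,800,3),np.uint8);c[:,:500]=A;c[:300,500:]=B;cv2.imwrite("pics/c7.png",c)
E
```

```text
17.4 [ 0.47787759 -0.05748754  0.18736483] [-0.56310495 -0.14710797 -2.7464744 ] [ 0.14092004 -0.00818333  0.00568162] 0.6687099934398398 65.3511643409729
0 [array([342.74110819, 151.28226993]), array([360.33001041, 179.6022957 ])] [330.69923059 180.82932193]
0.2 [array([341.57469577, 158.63743354]), array([357.89744914, 182.71337   ])] [327.86663096 185.48746751]
0.3 [array([340.75618468, 162.3552671 ]), array([356.27150544, 184.02054632])] [326.37321671 187.53745249]
0.4 [array([339.79013085, 166.06326076]), array([354.39904984, 185.14940848])] [324.84380101 189.3748492 ]
0.55 [array([338.08150221, 171.54790183]), array([351.17616273, 186.49327761])] [322.50933922 191.69127921]
0.7 [array([336.08704045, 176.86030167]), array([347.52595448, 187.40394462])] [320.16599813 193.42779346]
(array([346.8, 160.6]), [345, 157, 5, 8, 16])
(array([352.9, 180.4]), [346, 171, 15, 18, 118])
side [[{'point': [343.2, 158.6], 'score': 0.51}], [{'point': [326.0, 184.5], 'score': 0.61}, {'point': [337.4, 196.5], 'score': 0.61}], []]
top [[{'point': [360.9, 181.4], 'score': 0.63}], [{'point': [330.4, 183.4], 'score': 0.72}], []]
```

View pics/c7.png

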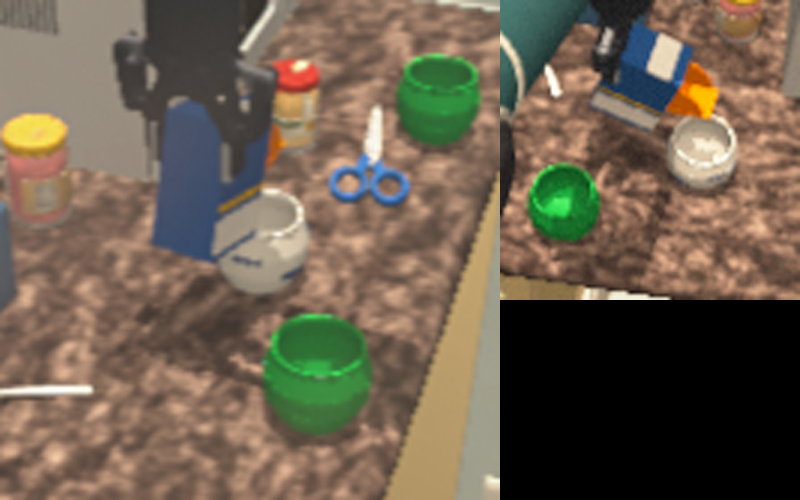

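```bash
python3 - <<'E'
from h import *
np.set_printoptions(precision=4,suppress=True)
P={n:viewer.read_camera(n) for n in("side","top")}
r=lambda n,uv:ray(P[n],uv)
lip=tri([r("side",[343.2,158.6]),r("top",[361.3,181.9])]);print("lip",lip)
rim=tri([r("side",[345.6,179.4]),r("top",[357.7,197.7])]);print("rim tri",rim,atz(P["side"],[345.6,179.4],.075),atz(P["top"],[357.7,197.7],.075))
s=monitor.read_state();G=np.array(s["tool_pos"])+[0,0,.019];print("G",G)
ex=np.array([.155,.988,0]);ey=np.array([-.988,.155,0])
for n,v in(("lip",lip),("pot",np.array([.459,-.176,.075]))):print(n,(v-G)@ex,(v-G)@ey,(v-G)[2])
for th in(0,.1,.2,.3,.4):
  F=pose(.04,.088,G,1.415,th);print(th,(F([-.095,0,.07])-G)@ex,(F([-.095,0,.07])-G)[2],proj(P["top"],F([-.095,0,.07])),proj(P["side"],F([-.095,0,.07])),"orig",proj(P["top"],F([0,0,0])),"back top",proj(P["top"],F([-.042,-.029,.12])))
E
```

```text
lip [ 0.4624 -0.1796  0.1565]
rim tri [ 0.4476 -0.1755  0.0779] [ 0.4484 -0.1792  0.075 ] [ 0.45   -0.1756  0.075 ]
G [ 0.4779 -0.0571  0.2064]
lip -0.12346710212711716 -0.0036531108574102533 -0.049947471107832014
pot -0.12043846666815608 0.0002289553038520345 -0.13139838030656775
0 -0.13501140477883214 -0.017999999999999988 [364.6197 179.8159] [345.0061 147.5239] orig [338.3144 183.8917] back top [353.5239 161.5401]
0.1 -0.13253975680492772 -0.031387586222326264 [363.6004 181.7419] [344.5541 151.5411] orig [335.9843 183.8035] back top [354.1067 163.1508]
0.2 -0.1287438153928471 -0.0444615580584756 [362.2516 183.4969] [343.9212 155.6235] orig [333.5969 183.5592] back top [354.4502 164.7277]
0.3 -0.12366150833440843 -0.057091284703541745 [360.5937 185.0677] [343.1144 159.7412] orig [331.1731 183.162 ] back top [354.5542 166.2545]
0.4 -0.11734361636175233 -0.06915057410371975 [358.6491 186.4434] [342.1412 163.8645] orig [328.7338 182.6161] back top [354.4207 167.7162]
```

Request:
step_arm(series=[0,-0.005,0,0,0,-0.009,0,0,0,-0.009,0,0,0,-0.009,0,0], gripper=0.6, newtons=20)

```text
time: 18.3
tool_pos: [0.469, -0.0559, 0.1875]
tcp_rot: [2.388, 2.041, 0.0]
wrist_force: [0.2, -0.2, -2.8]
width: 0.667
grip_force: 65.3
```

Request:
step_arm(series=[0,0,0,0,0,0,0,0], gripper=0.678)

```text
time: 18.55
tool_pos: [0.4691, -0.056, 0.1874]
tcp_rot: [2.388, 2.042, -0.0]
wrist_force: [-0.5, 0.5, -2.5]
width: 0.678
grip_force: 4.6
```

Request:
step_arm(series=[0,0,0,0], gripper=0.6)

```text
time: 18.68
tool_pos: [0.469, -0.0559, 0.1873]
tcp_rot: [-2.388, -2.041, 0.0]
wrist_force: [0.8, -0.0, -3.3]
width: 0.674
grip_force: 24.4
```

```bash
cat > m.py <<'E'
from h import *
import sys
np.set_printoptions(precision=4,suppress=True)
P={n:viewer.read_camera(n) for n in("side","top")}
for n in P: np.save("l_%s.npy"%n,P[n]["image"])
s=monitor.read_state();G=np.array(s["tool_pos"])+[0,0,.019];print(s["time"],G,s["wrist_force"],s["torque"],s["width"],s["grip_force"])
for n in P:
  c=proj(P[n],pose(.04,.088,G,1.415,.4)([-.08,0,.065]));print(n,"orange",orange(P[n],c,30),[(l[:6],[(d["score"],d["point"]) for d in viewer.spot_point(P[n],l)[:3]]) for l in("spout_lip","carton")])
  print("sweets",[(round(d["score"],2),d["point"]) for d in viewer.spot_point(P[n],"sweet_0_center")])
for th in(.2,.3,.4,.5,.6,.7,.8,1.0):
  F=pose(.04,.088,G,1.415,th);print(th,"lip top",proj(P["top"],F([-.095,0,.07])),"side",proj(P["side"],F([-.095,0,.07])),"orig top",proj(P["top"],F([0,0,0])),"side",proj(P["side"],F([0,0,0])))
E
python3 m.py
```

```text
18.775 [ 0.469  -0.056   0.2063] [-0.281   0.6001 -2.7658] [ 0.1445 -0.022   0.048 ] 0.6763392314763886 24.345529675483704
side orange (array([344.5, 176.8]), [343, 174, 3, 6, 8]) [('spout_', [(0.44, [340.0, 179.1]), (0.27, [355.8, 159.6])]), ('carton', [(0.7, [323.4, 193.3])])]
sweets []
top orange (array([346.3, 189. ]), [338, 180, 14, 16, 94]) [('spout_', [(0.54, [351.0, 188.6])]), ('carton', [(0.9, [319.2, 179.5])])]
sweets []
0.2 lip top [361.6955 185.4767] side [346.4803 156.2984] orig top [332.9801 185.4661] side [330.4244 186.3374]
0.3 lip top [360.0368 187.0375] side [345.6627 160.4248] orig top [330.5507 185.0643] side [328.9385 188.3977]
0.4 lip top [358.0905 188.4032] side [344.6807 164.5575] orig top [328.1053 184.5143] side [327.4179 190.2453]
0.5 lip top [355.8807 189.5652] side [343.5424 168.6674] orig top [325.6651 183.8214] side [325.8751 191.8613]
0.6 lip top [353.4327 190.5172] side [342.2565 172.726 ] orig top [323.2505 182.9919] side [324.3228 193.2277]
0.7 lip top [350.7727 191.2547] side [340.8319 176.705 ] orig top [320.882  182.0329] side [322.7746 194.3277]
0.8 lip top [347.9278 191.7751] side [339.2785 180.5767] orig top [318.5796 180.9525] side [321.2444 195.146 ]
1.0 lip top [341.7928 192.1632] side [335.8265 187.8872] orig top [314.2514 178.4638] side [318.2963 195.8848]
```

Request:
step_arm(series=[-0.006,0,-0.008,0,-0.014,0,-0.01,0,-0.02,0,-0.01,0,-0.02,0,-0.01,0], gripper=0.6, newtons=40)

```text
time: 19.58
tool_pos: [0.4657, -0.0763, 0.1973]
tcp_rot: [-2.389, -2.04, 0.0]
wrist_force: [0.9, 0.1, -2.1]
width: 0.668
grip_force: 50.4
```

```bash
python3 m.py; python3 - <<'E'
from h import *
for a,b in(("l_side","l_side"),):
  A=np.load("l_side.npy")[130:230,290:390,::-1];B=np.load("l_top.npy")[150:250,290:390,::-1]
  cv2.imwrite("pics/c8.png",np.hstack([cv2.resize(x,(400,400),interpolation=cv2.INTER_CUBIC) for x in(A,B)]))
E
```

```text
19.675 [ 0.4657 -0.0758  0.2162] [ 0.2612  0.4556 -2.3248] [0.0208 0.0246 0.0609] 0.6743114473038588 50.413811802864075
side orange (array([348.2, 169.4]), [347, 166, 3, 7, 11]) [('spout_', [(0.42, [343.6, 169.7])]), ('carton', [(0.97, [323.8, 184.2])])]
sweets []
top orange (array([351.8, 188.9]), [343, 180, 15, 16, 92]) [('spout_', [(0.52, [354.4, 187.1])]), ('carton', [(0.94, [323.9, 182.3])])]
sweets []
0.2 lip top [367.3366 185.4451] side [349.4318 150.7711] orig top [338.2014 185.4356] side [333.59   180.4095]
0.3 lip top [365.6237 187.0179] side [348.6095 154.89  ] orig top [335.7444 185.0308] side [332.1287 182.4284]
0.4 lip top [363.6228 188.394 ] side [347.6267 159.0098] orig top [333.2741 184.4769] side [330.635  184.2324]
0.5 lip top [361.3585 189.5647] side [346.4914 163.1016] orig top [330.8116 183.779 ] side [329.1212 185.8026]
0.6 lip top [358.8567 190.5237] side [345.2124 167.1368] orig top [328.3776 182.9434] side [327.5998 187.1216]
0.7 lip top [356.1441 191.2665] side [343.7987 171.0873] orig top [325.9926 181.9775] side [326.0842 188.1729]
0.8 lip top [353.2482 191.7907] side [342.2598 174.9254] orig top [323.677  180.8891] side [324.5881 188.9416]
1.0 lip top [347.0177 192.1815] side [338.8484 182.1544] orig top [319.3318 178.3821] side [321.7113 189.5809]
```

Request:
step_arm(series=[0,0,0,0,-0.004,0,0,0,0,0,0,0,0,0,0,0])

```text
time: 20.48
tool_pos: [0.4659, -0.0755, 0.1974]
tcp_rot: [-2.388, -2.042, -0.0]
wrist_force: [0.1, -0.6, -1.5]
width: 0.669
grip_force: 50.4
```

```bash
python3 - <<'E'
from h import *
f=[];
P={n:viewer.read_camera(n) for n in("side","top")}
for n in P: np.save("l_%s.npy"%n,P[n]["image"])
for i in range(6):
  viewer.read_camera("side");f.append(monitor.read_state()["wrist_force"][2])
print(np.round(f,2),np.mean(f),monitor.read_state()["time"])
A=P["side"]["image"][125:225,290:390,::-1];B=P["top"]["image"][170:220,325:375,::-1]
cv2.imwrite("pics/c9.png",np.hstack([cv2.resize(x,(400,400),interpolation=cv2.INTER_CUBIC) for x in(A,B)]))
E
```

```text
[-1.82 -2.24 -2.91 -1.54 -2.06 -2.29] -2.1431290981833633 20.875
```

View pics/c9.png

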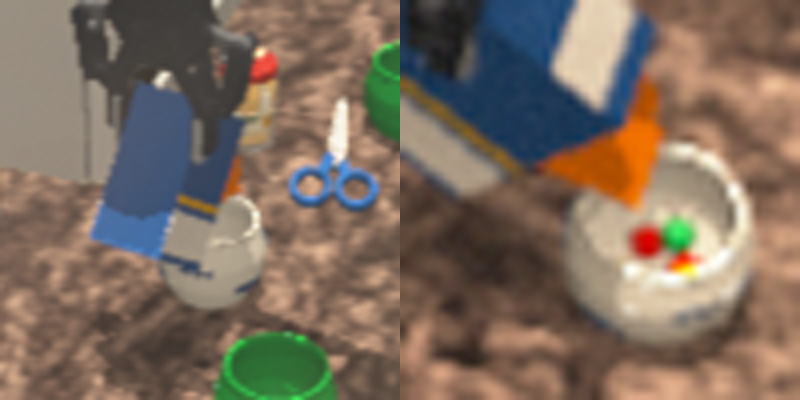

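Request:
step_arm(series=[0.01,-0.001,-0.02,0,0.055,-0.003,-0.02,0,0.11,-0.006,-0.02,0,0.165,-0.009,-0.01,0,0.21,-0.012,0.01,0,0.2354,-0.0134,0.04,0,0.2354,-0.0134,0.07,0,0.2354,-0.0134,0.078,0])

```text
time: 21.88
tool_pos: [0.4872, 0.1588, 0.117]
tcp_rot: [-2.385, -2.041, 0.007]
wrist_force: [-0.6, -0.9, -2.9]
width: 0.666
grip_force: 50.3
```

```bash
python3 - <<'E'
from h import *
P={n:viewer.read_camera(n) for n in("side","top")}
s=monitor.read_state();G=np.array(s["tool_pos"])+[0,0,.019];print(s["time"],G,s["wrist_force"],s["grip_force"])
p=P["side"];print(orange(p,proj(p,pose(.04,.088,G,1.415,.6)([-.08,0,.065])),30),[(l,[(d["score"],d["point"]) for d in viewer.spot_point(p,l)[:2]]) for l in("spout_lip","carton")])
for th in(.4,.5,.6,.7,.8):
  F=pose(.04,.088,G,1.415,th);print(th,proj(p,F([-.095,0,.07])),proj(p,F([0,0,0])),"edge z",F([-.042,0,0])[2],"fin z",F([-.102,0,.042])[2])
for n in P: print(n,[(round(d["score"],2),d["point"]) for l in range(3) for d in viewer.spot_point(P[n],"sweet_%d_center"%l)],proj(P[n],[.452,-.175,.02]))
E
```

```text
21.975 [0.48847105 0.15861738 0.13756211] [ 0.61297969  0.2861648  -1.90710533] 50.333826541900635
(array([315. , 235.3]), [313, 230, 5, 11, 23]) [('spout_lip', [(0.53, [312.3, 235.0])]), ('carton', [(0.56, [288.9, 260.3])])]
0.4 [315.08236371 221.0840673 ] [294.23673124 252.84187766] edge z 0.024576437609928586 fin z 0.03989589881953075
0.5 [313.87591481 225.5178483 ] [292.31411457 255.03606786] edge z 0.021021949539594367 fin z 0.029114884822737844
0.6 [312.47418131 229.95766921] [290.35867717 256.99408623] edge z 0.018631892221047233 fin z 0.019417439643551623
0.7 [310.8867451  234.37397224] [288.38664902 258.69397664] edge z 0.01743014631696617 fin z 0.010900456948653214
0.8 [309.12381445 238.7372519 ] [286.41514937 260.11479273] edge z 0.017428719275180374 fin z 0.003649035613789986
side [] [343.80764588 193.1701518 ]
top [] [356.43506433 204.72411121]
```

Request:
step_arm(series=[0,0,0.004,0,0,0,0.009,0,0,0,0.014,0,0,0,0.0165,0], gripper=0.6, newtons=20)

```text
time: 22.88
tool_pos: [0.4889, 0.1589, 0.1023]
tcp_rot: [-2.387, -2.041, 0.001]
wrist_force: [-1.5, 0.4, 6.9]
width: 0.673
grip_force: 51.5
```

Request:
step_arm(series=[0,0,0.001,0,0.01,0,0.002,0,0.026,0,0.0037,0,0.035,0,0.0065,0,0.043,0,0.0094,0,0.051,0,0.0135,0,0.059,0,0.0177,0,0.059,0,0.0177,0], gripper=0.678)

```text
time: 23.88
tool_pos: [0.4989, 0.2182, 0.0852]
tcp_rot: [-2.387, -2.042, -0.002]
wrist_force: [0.8, 2.9, 3.6]
width: 0.676
grip_force: 6.2
```

```bash
cat > m2.py <<'E'
from h import *
P={n:viewer.read_camera(n) for n in("side","top")}
s=monitor.read_state();G=np.array(s["tool_pos"])+[0,0,.019];print(s["time"],G,s["wrist_force"],s["grip_force"],s["width"])
p=P["side"];print(orange(p,proj(p,pose(.04,.088,G,1.415,.2)([-.08,0,.065])),35),[(l,[(d["score"],d["point"]) for d in viewer.spot_point(p,l)[:2]]) for l in("spout_lip","carton")])
for th in(-.2,0,.2,.4,.6):
  F=pose(.04,.088,G,1.415,th);print(th,proj(p,F([-.095,0,.07])),proj(p,F([0,0,0])),"edge z",F([-.042,0,0])[2],"fin z",F([-.102,0,.042])[2])
E
python3 m2.py
```

```text
23.975 [0.49875095 0.21763912 0.1043839 ] [-0.06985624  2.73633823  3.93118547] 6.255125999450684 0.6794583139482979
(array([308.5, 238.3]), [306, 234, 7, 12, 43]) [('spout_lip', [(0.59, [306.5, 236.2])]), ('carton', [(0.68, [284.7, 269.3])])]
-0.2 [306.84805721 217.31146174] [293.09721123 257.839648  ] edge z 0.034428924112835546 fin z 0.08751188022987139
0 [307.03423599 224.85902867] [289.99669768 264.22174359] edge z 0.016383897837669803 fin z 0.058383897837669806
0.2 [306.22210101 233.1383778 ] [286.45075919 270.19209277] edge z 0.001847153862445508 fin z 0.031089790284073993
0.4 [304.46548816 241.89931578] [282.5603457  275.55132394] edge z -0.008601773703893423 fin z 0.006717687505708739
0.6 [301.82934888 250.89882726] [278.44170244 280.10240187] edge z -0.014546319092774776 fin z -0.013760771670270386
```

Request:
step_arm(series=[0.006,0,0.004,0,0.012,0,0.009,0,0.019,0,0.014,0,0.019,0,0.014,0], gripper=0.679)

```text
time: 24.58
tool_pos: [0.5005, 0.2361, 0.07]
tcp_rot: [-2.387, -2.042, 0.003]
wrist_force: [-0.2, -0.3, -1.3]
width: 0.677
grip_force: 4.0
```

```bash
python3 m2.py
```

```text
24.675 [0.50044807 0.23567165 0.08930941] [ 0.18539175 -0.36189951 -2.0749184 ] 3.535768836736679 0.6830287031637867
(array([305.1, 239.8]), [303, 236, 7, 11, 47]) [('spout_lip', [(0.58, [305.2, 232.8]), (0.5, [302.6, 240.1])]), ('carton', [(0.61, [286.4, 271.2])])]
-0.2 [303.98699304 225.3577499 ] [290.18295475 266.04213814] edge z 0.01935443523892419 fin z 0.07243739135596003
0 [304.21605973 232.8129654 ] [287.05576737 272.49091953] edge z 0.001309408963758446 fin z 0.04330940896375845
0.2 [303.43151327 241.03518961] [283.47207969 278.55297441] edge z -0.013227335011465849 fin z 0.016015301410162636
0.4 [301.68699336 249.77495068] [279.53360637 284.02680818] edge z -0.02367626257780478 fin z -0.008356801368202618
0.6 [299.04740937 258.78947212] [275.35767653 288.71246198] edge z -0.029620807966686133 fin z -0.028835260544181743
```

Request:
step_arm(series=[0,0,0,0,0,0,0,0,0,0,0,0], gripper=0.7)

```text
time: 25.15
tool_pos: [0.5015, 0.236, 0.0714]
tcp_rot: [2.388, 2.041, 0.001]
wrist_force: [0.1, -0.5, -0.9]
width: 0.699
grip_force: 0.0
```

Request:
step_arm(series=[0,0,0,0,0,0,0,0,0,0,0,0,0,0,-0.03,0,0,0,-0.07,0,0,0,-0.12,0,0.04,0,-0.15,0,0.08,0,-0.15,0], gripper=0.9)

```text
time: 26.15
tool_pos: [0.5162, 0.3168, 0.2259]
tcp_rot: [2.388, 2.039, 0.012]
wrist_force: [-0.7, 0.2, -0.0]
width: 0.901
grip_force: 0.0
```

```bash
python3 - <<'E'
from h import *
P={n:viewer.read_camera(n) for n in("side","top")}
s=monitor.read_state();print(s["time"],s["tool_pos"],s["wrist_force"])
o=np.array([.5005,.2360,0])-.04*np.array([.155,.988,0])
for n in P:
  print(n,[(l,[(round(d["score"],2),d["point"]) for d in viewer.spot_point(P[n],l)[:3]]) for l in("carton","spout_lip","pot","mug","honey_jar")])
  print("pred",proj(P[n],o),proj(P[n],[.452,-.175,0]))
  print("orange",orange(P[n],proj(P[n],o+[-.01,-.085,.065]),30))
p=P["side"];c=proj(p,o+[0,0,.06]);m=bluemask(p,c);ys,xs=np.nonzero(m);B=hullimg(np.c_[xs,ys],m.shape,2)
best=[]
for th in np.arange(-.3,.31,.1):
  for dx in np.arange(-.012,.013,.004):
    for dy in np.arange(-.012,.013,.004):
      F=pose(0,0,o+[dx,dy,0],1.415,th);H=hullimg([proj(p,F(v)) for v in HP],m.shape,2);best.append(((H&B).sum()/(H|B).sum(),th,dx,dy))
print(sorted(best)[-6:],len(xs))
# sweets: saturated colour blobs around the pot and elsewhere on the worktop
for n in P:
  hsv=cv2.cvtColor(P[n]["image"],cv2.COLOR_RGB2HSV);c=proj(P[n],[.452,-.175,.03])
  for nm,a,b in(("red",172,180),("red0",0,4),("yel",22,34),("grn",50,80)):
    k=((hsv[:,:,0]>=a)&(hsv[:,:,0]<=b)&(hsv[:,:,1]>150)&(hsv[:,:,2]>110)).astype(np.uint8)
    N,l,st,ce=cv2.connectedComponentsWithStats(k)
    print(n,nm,[(np.round(ce[i]-c).astype(int).tolist(),int(st[i,4])) for i in range(1,N) if np.hypot(*(ce[i]-c))<75])
np.save("f_top.npy",P["top"]["image"]);np.save("f_side.npy",P["side"]["image"])
E
```

```text
26.25 [0.51456438 0.3184537  0.2224612 ] [ 0.16345909 -0.71228407 -0.22186434]
side [('carton', [(0.82, [284.6, 272.0])]), ('spout_lip', [(0.56, [306.2, 232.2])]), ('pot', [(0.97, [359.6, 236.9]), (0.56, [392.3, 157.7])]), ('mug', [(0.96, [230.9, 353.8])]), ('honey_jar', [(0.61, [350.8, 159.7])])]
pred [287.01897583 272.8927575 ] [343.67818523 197.83535027]
orange (array([305.2, 239.7]), [303, 236, 7, 11, 43])
top [('carton', [(0.36, [265.2, 186.9])]), ('spout_lip', []), ('pot', [(0.92, [434.5, 241.1]), (0.87, [313.1, 220.9])]), ('mug', []), ('honey_jar', [(0.58, [415.5, 203.2])])]
pred [266.42228864 186.05746532] [356.03159392 207.34423185]
orange (array([286.6, 185.9]), [284, 185, 5, 3, 10])
[(np.float64(0.9034263189812007), np.float64(5.551115123125783e-17), np.float64(0.008), np.float64(-0.004)), (np.float64(0.9040205562273277), np.float64(5.551115123125783e-17), np.float64(0.0), np.float64(0.0)), (np.float64(0.9053627760252366), np.float64(0.10000000000000003), np.float64(0.004), np.float64(0.004)), (np.float64(0.9245831421141196), np.float64(5.551115123125783e-17), np.float64(0.004), np.float64(-0.004)), (np.float64(0.9250505364640025), np.float64(-0.09999999999999998), np.float64(0.004), np.float64(-0.008)), (np.float64(0.9261181499007785), np.float64(5.551115123125783e-17), np.float64(0.004), np.float64(0.0))] 1083
side red []
side red0 [([7, -50], 82)]
side yel [([-65, -35], 113), ([-43, 42], 16), ([-35, 45], 3)]
side grn [([43, -54], 2), ([48, -55], 1), ([49, -44], 162), ([49, -35], 2), ([13, 30], 108), ([14, 18], 5), ([21, 19], 7), ([26, 22], 4), ([4, 34], 28), ([12, 36], 1)]
top red [([-24, -70], 56)]
top red0 [([13, -72], 55), ([-7, -73], 2), ([-2, -68], 32), ([65, -9], 126), ([-2, -3], 9), ([2, -1], 1)]
top yel [([14, -59], 132), ([4, 0], 2)]
top grn [([3, -4], 7), ([-46, 15], 323), ([-46, 2], 2), ([-40, 4], 7), ([-43, 26], 2)]
```

```bash
python3 - <<'E'
from h import *
for n in("s1","s2","f_side"):
  hsv=cv2.cvtColor(np.load(n+".npy"),cv2.COLOR_RGB2HSV)
  k=((hsv[:,:,0]>=19)&(hsv[:,:,0]<=34)&(hsv[:,:,1]>150)&(hsv[:,:,2]>110)).astype(np.uint8);k[:,:290]=0;k[:215]=0;k[260:]=0;k[:,325:]=0
  ys,xs=np.nonzero(k);print(n,len(xs),[(int(x),int(y),hsv[y,x].tolist()) for x,y in zip(xs,ys)][:12])
P={n:viewer.read_camera(n) for n in("side","top")}
for n in P:print(n,[(l,round(d["score"],2),d["point"]) for l in range(6) for d in viewer.spot_point(P[n],"sweet_%d_center"%l)],[(round(d["score"],2),d["extent"]) for d in viewer.boxes_of(P[n],"sweet_0_center")])
im=P["top"]["image"];c=np.round(proj(P["top"],[.452,-.175,.03])).astype(int);hsv=cv2.cvtColor(im,cv2.COLOR_RGB2HSV)
print(c)
for y in range(c[1]-10,c[1]+7):print(y,[f"{h}/{s//10}" if s>90 else "." for h,s,v in hsv[y,c[0]-11:c[0]+12].tolist()])
E
```

```text
s1 27 [(298, 230, [22, 255, 255]), (299, 230, [24, 255, 253]), (300, 230, [24, 255, 251]), (301, 230, [22, 205, 251]), (299, 231, [21, 227, 255]), (300, 231, [24, 255, 252]), (301, 231, [25, 255, 250]), (302, 231, [24, 255, 250]), (303, 231, [22, 255, 250]), (301, 232, [20, 184, 255]), (302, 232, [23, 228, 253]), (303, 232, [24, 255, 250])]
s2 30 [(299, 226, [23, 255, 255]), (300, 226, [22, 247, 254]), (299, 227, [22, 217, 255]), (300, 227, [24, 255, 253]), (301, 227, [23, 255, 252]), (302, 227, [24, 255, 253]), (303, 227, [22, 245, 254]), (301, 228, [20, 191, 254]), (302, 228, [24, 255, 252]), (303, 228, [24, 255, 251]), (304, 228, [23, 253, 251]), (305, 228, [22, 244, 252])]
f_side 29 [(297, 231, [22, 255, 254]), (298, 231, [23, 255, 253]), (299, 231, [20, 233, 252]), (297, 232, [23, 240, 255]), (298, 232, [24, 255, 252]), (299, 232, [24, 255, 251]), (300, 232, [23, 255, 251]), (301, 232, [21, 239, 251]), (299, 233, [20, 184, 253]), (300, 233, [24, 255, 252]), (301, 233, [24, 255, 250]), (302, 233, [23, 253, 251])]
side [] [(0.2, [285.1, 258.1, 47.6, 57.3])]
top [] []
[357 203]
193
[... 1503 characters left out ...]
'.', '.', '.', '.', '.', '.', '.', '.', '26/10', '.', '.', '.', '.', '.', '.', '.']
205 ['.', '.', '.', '.', '.', '.', '.', '.', '.', '.', '.', '.', '.', '.', '.', '.', '.', '.', '.', '.', '.', '.', '.']
206 ['.', '.', '.', '.', '.', '.', '.', '.', '.', '.', '.', '.', '.', '.', '.', '.', '.', '.', '.', '.', '.', '.', '.']
207 ['.', '.', '.', '.', '.', '.', '.', '.', '.', '.', '.', '.', '.', '.', '.', '.', '.', '.', '.', '.', '.', '.', '11/10']
208 ['10/9', '.', '.', '.', '.', '.', '.', '.', '.', '.', '.', '.', '.', '.', '.', '.', '.', '.', '.', '.', '.', '.', '12/10']
209 ['10/9', '.', '.', '.', '.', '.', '.', '.', '.', '.', '.', '.', '.', '.', '.', '.', '.', '.', '.', '.', '.', '.', '11/9']
```

```bash
python3 - <<'E'
from h import *
P={n:viewer.read_camera(n) for n in("side","top")}
for n in P:
    im=P[n]["image"];hsv=cv2.cvtColor(im,cv2.COLOR_RGB2HSV)
    c=proj(P[n],[.455,-.173,.04]);m=((hsv[:,:,2]>120)&(hsv[:,:,1]<60)).astype(np.uint8)
    k=np.zeros_like(m);cv2.circle(k,tuple(int(v) for v in c),22,1,-1);m&=k;print(n,cv2.boundingRect(m))
f=[]
s=monitor.read_state();print(s["joint_vel"],s["time"],orange(P["side"],[305,239],20))
print(job.finish_job())
E
```

```text
side (329, 173, 29, 29)
top (345, 188, 24, 24)
[-0.000188    0.00198688  0.00381292 -0.00025845  0.00088576  0.00048118] 27.65 (array([305.2, 239.7]), [303, 236, 7, 11, 43])
the job is handed in; nothing more can be done
None
```

I pulled the spout fully out, tipped the carton over the cream pot and stood it upright again, then let go and handed in at about 28 s. Four sweets are visible in the pot. The other two are inferred from the drop in the carton's measured weight (about 0.66 N, where six sweets weigh 0.59 N), and none showed outside. The pot did not move in either camera, and the mug and honey jar were never approached.

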